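# Stack the parts trays for reassembly

### The arm

A 6-joint arm with a two-finger parallel gripper is mounted at the origin on the work surface. World frame = base frame: x ahead of the robot, y to its left, z up, the work surface at z = 0. Lengths are in mm, angles in rad, forces in N, time in s.
With the tool pointing down it reaches from about 275 to 850 mm from the base axis. Payload 5.2 kg.
Tool frame: the origin (TCP) lies on the centre line of the jaws, within the pads' length; the fingertips stand 25 mm ahead of it and the grasp point (between the pads) lies 6 mm ahead of it (robot.tcp_to_tips is the distance from the TCP to the fingertips, in mm); z points along the fingers, y is the line along which they close (so a half turn about z gives the same grasp; the last joint's range is limited). The gripper opens to 85 mm and grips with 20 to 120 N. Pads are 22 mm wide; open, the fingers measure 114 mm over their backs; the gripper's body (76 mm by 85 mm) begins 54 mm behind the grasp point. The pads swing forward as they close: fully open they stand 13 mm farther back than shut.
Start: joints at [0.979, 0.259, 1.535, -0, 1.348, -0.203], TCP at [208.472, 508.964, 256.31] pointing down, gripper open.
Joint ranges: [-3.14, 3.14], [-0.91, 2.08], [0.19, 2.58], [-1.22, 4.36], [0.22, 2.71], [-3.12, 3.12]. Speed limits (rad/s): [2.57, 2.57, 3.14, 3.14, 3.14, 3.14].

### API

Orientations are given as a unit quaternion [w, x, y, z].
In Python, from bench import get_obs, eyes, ticket, robot gives the robot as it stands.
- The arm moves only by the shell command python3 -m jog 'ROWS' [OPENING]. ROWS is JSON, a list of rows, each a list of 2 entries, a list of its own where there are three numbers: the shift along the tool's x, y, z in mm, then the turn, a rotation vector about the tool's x, y, z in rad. A call has 1 to 20 rows; each row shifts and turns the commanded pose from where the row before left it, along the tool's axes as they then stand; what a row does not reach is not made up. A row lasts 1/12 s, in which the tool goes at most 41.7 mm and 7.16 degrees, less where a joint would pass 70% of its speed; a pose out of reach is approached as far as the arm can. A call is refused whole if a number of a shift passes 41.7 or a number of a turn 0.125, either way. A call with a gripper value outside its range is refused whole. OPENING is the closure, from 0 (fully open) to 1 (shut), set as the call begins (- or left out, the last holds). The fingers move at their own pace and stop on an object; the grip force is fixed at half the most. Time passes only in rows, so rows that do not move let the fingers close. It gives the time, the measured TCP pose, the force, the opening and the grip force at its end, in the units of the state.
- get_obs(): the state, without advancing time (a new reading comes with each control period).
- eyes.get_image(name): name is "scene" or "top" or "wrist"; returns a dict with "frame" (420x560x3 uint8, red, green, blue), "fx", "fy", "cx", "cy" (pixels), "cam_to_world" (4x4, takes a point from camera to world coordinates). Camera axes: x right, y down, z forward; pixel columns grow to the right and rows downward; lengths in mm; the calibration is good to about 2 mm. A picture is of the moment at which its call begins. There is no depth.
- ticket.hand_in(): hands the job in; it is judged then, once.
The state is a dict: "t": time; "q": joint angles; "qd": joint speeds; "effort": joint torques, N m; "eef_pos": TCP position; "tcp_rot": TCP orientation; "force": force on the tool from outside, world axes, zero at the start; "ft_torque": the same for the moment, N m; "gripper_width": finger opening in mm; "gripper_force": force on a finger pad.
Only numpy, scipy, OpenCV 4.12 (cv2) and the standard library are available. Lean on these libraries where they do the work, as an engineer would, in place of code of your own. Each camera call takes 0.05 s, during which the arm holds its last target. There are 200 camera calls.

### The job

Stack the parts trays of the phone being repaired on the pale wooden base, long sides in line: the red tray (screws) first, then the yellow tray (chips), then the green tray (connectors), and close the stack with the white lid, each one seated fully home in the one below. Keep the trays upright so that nothing spills, and leave the grey tray of another job and the amber flux jar where they stand.

Things in the scene. Friction and masses are not known exactly. Their poses are not given: they have to be found in the camera images.
- dock: fixed pale wooden base: plate 116 (x) by 76 (y) by 4 mm with a raised open frame 100 by 60 on it (walls 3, opening 94 by 54, floor 5 and rim 14 above the table). Origin: centre of underside, z up. A tray seated in it has its origin 8 above the base's, long axes (x) in line, either way round.
- tray_red: Red open tray of small steel screws, 100 (x) by 60 (y) by 34 mm high, walls 3. Origin: centre of underside, z up. Foot below, 84 by 44, 6 high (lowest 3: 78 by 38), fits the 94 by 54 opening of what is below; its body rests on that rim. In the base its origin is 8 above the base's, either way round. 0.1 kg. Grip across the 60, fingertips 10+ above its underside, clear of the rim below.
- tray_yellow: Yellow open tray of black chips, 100 (x) by 60 (y) by 34 mm high, walls 3. Origin: centre of underside, z up. Foot below, 84 by 44, 6 high (lowest 3: 78 by 38), fits the 94 by 54 opening of what is below; its body rests on that rim. On a tray its origin is 28 above that one's, either way round. 0.1 kg. Grip across the 60, fingertips 10+ above its underside, clear of the rim below.
- tray_green: Green open tray of white connectors, 100 (x) by 60 (y) by 34 mm high, walls 3. Origin: centre of underside, z up. Foot below, 84 by 44, 6 high (lowest 3: 78 by 38), fits the 94 by 54 opening of what is below; its body rests on that rim. On a tray its origin is 28 above that one's, either way round. 0.1 kg. Grip across the 60, fingertips 10+ above its underside, clear of the rim below.
- lid: white lid, 100 (x) by 60 (y) mm: plate 6 thick on the same stepped foot as the trays (6 high), with a black upright grip bar on top, 40 long in x, 14 thick in y, from 12 to 38 above the underside. Origin: centre of underside, z up. Seated on a tray its origin is 28 above the tray's, either way round. 0.08 kg. Grip the bar across its 14.
- tray_grey: grey tray with a green circuit board in it, same shape and size as the other trays (100 by 60 by 34 mm, origin at the centre of the underside): belongs to another job, not to be moved.
- flux: small amber glass jar with a white cap, 34 mm across, 42 high, loose, standing between the trays. Origin at the centre of its underside. Not to be moved.
Things that resemble listed ones, but are neither listed nor needed, are in the scene too. Leave any blue or purple look-alike of the lid alone.

How it is judged:
By the outcome, as a careful person would: the job done as asked, in the order asked, and still so for the second after the job is handed in, with the robot touching nothing.
It also fails if it takes over 109 s, if anything falls off the work surface, if the arm or the gripper's body presses on something with over 40 N, if the wrist force passes 120 N, or if a joint passes its speed limit or range.

## Working session

There is one attempt and no reset: what is moved stays moved. The work goes in short steps, Python scripts to look and compute and a shell command to move; the robot and the scene stay as the last step left them, time stands still between calls to the robot, and variables do not carry over. Pictures are saved under pics/ and viewed, at most 14 in all, crops included, and the job is handed in when it is done.

```bash
ls; mkdir -p pics
python3 - <<'E'
from bench import get_obs, eyes
import cv2
o=get_obs();print({k:(v if not hasattr(v,'tolist') else v.tolist()) for k,v in o.items()})
for n in("top","scene"):
    i=eyes.get_image(n);cv2.imwrite(f"pics/{n}0.png",i["frame"][:,:,::-1])
    print(n,i["fx"],i["fy"],i["cx"],i["cy"],i["cam_to_world"])
E
```

```text
pics
{'t': 0.0, 'q': [0.9792011443774326, 0.25939130893539397, 1.5361197116102197, 1.2050578308866672e-05, 1.3479743418414905, -0.20282802255300839], 'qd': [-0.000883733237561514, -0.0020951715133164326, 0.0005208586726207617, -0.0017291665365012179, 0.0010785369287207702, 0.0021165219100510472], 'effort': [-0.00012925815553899156, -44.60389852523804, -29.05683696269989, -0.0004983449071005452, 0.011895171774085611, -1.537000969165092e-05], 'eef_pos': [208.18692288593428, 508.5477491748913, 255.43394117767565], 'tcp_rot': [-0.0003715134239631275, 0.1931629860812248, 0.9811662270926816, -0.0008704014434143632], 'force': [0.3440673895221956, -0.1642417281776617, -0.11356132003720255], 'ft_torque': [-0.024662195549396585, -0.046049973926816534, -0.020202971674699], 'gripper_force': 0.0, 'gripper_width': 85.5527665474744}
top 394.48022959223 394.48022959223 285.69650360031056 208.80047533735205 [[ 2.02138051e-03 -9.86118234e-01  1.66032356e-01  3.99764896e+02]
 [-9.99989455e-01 -2.67794923e-03 -3.73069069e-03  1.60506946e+01]
 [ 4.12352833e-03 -1.66023064e-01 -9.86113248e-01  8.75036315e+02]
 [ 0.00000000e+00  0.00000000e+00  0.00000000e+00  1.00000000e+00]]
scene 438.0706061710031 438.0706061710031 279.90215540227956 206.9521811147659 [[ 3.73158056e-01  5.53665467e-01 -7.44451218e-01  1.12203075e+03]
 [ 9.27633390e-01 -2.36315321e-01  2.89225453e-01 -2.31218535e+02]
 [-1.57910830e-02 -7.98504615e-01 -6.01781540e-01  4.92359980e+02]
 [ 0.00000000e+00  0.00000000e+00  0.00000000e+00  1.00000000e+00]]
```

View pics/top0.png

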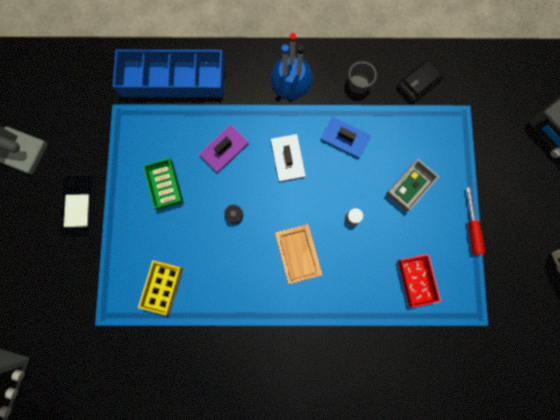

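View pics/scene0.png

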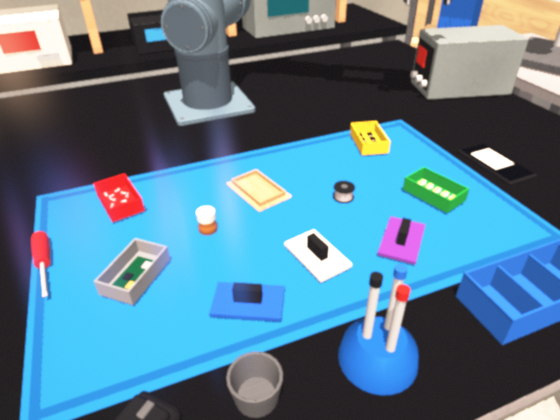

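The top view shows red at (419,281), yellow (160,288), green (163,184), the dock (298,254), the white lid (288,158), grey (413,186) and flux (355,216). Next I'll fit silhouettes in both views.

```bash
cat > h.py <<'E'
import numpy as np, cv2
from scipy.optimize import minimize
from bench import get_obs, eyes
def box(a,b,z0,z1): return [(sx*a/2,sy*b/2,z) for sx in(1,-1) for sy in(1,-1) for z in(z0,z1)]
TRAY=np.array(box(100,60,6,34)+box(78,38,0,3)); DOCK=np.array(box(116,76,0,4)+box(100,60,4,14)); LID=np.array(box(100,60,6,12)+box(78,38,0,3))
def proj(im,P):
    T=np.linalg.inv(im["cam_to_world"]); c=P@T[:3,:3].T+T[:3,3]
    return np.c_[im["fx"]*c[:,0]/c[:,2]+im["cx"], im["fy"]*c[:,1]/c[:,2]+im["cy"]]
def ray(im,u,v,z):
    T=np.array(im["cam_to_world"]); d=T[:3,:3]@[(u-im["cx"])/im["fx"],(v-im["cy"])/im["fy"],1]
    return T[:3,3]+d*(z-T[2,3])/d[2]
def place(M,p,z=0):
    c,s=np.cos(p[2]),np.sin(p[2]); return np.c_[c*M[:,0]-s*M[:,1]+p[0],s*M[:,0]+c*M[:,1]+p[1],M[:,2]+z]
def blob(im,u,v):
    f=im["frame"]; hsv=cv2.cvtColor(f,cv2.COLOR_RGB2HSV).astype(int)
    m=~((hsv[...,0]>95)&(hsv[...,0]<118)&(hsv[...,1]>120))
    n,l=cv2.connectedComponents(m.astype(np.uint8),connectivity=4)
    r=l[v-6:v+7,u-6:u+7]; k=np.bincount(r[r>0]).argmax(); c=(l==k).astype(np.uint8)
    return cv2.convexHull(cv2.findNonZero(c))[:,0].astype(float)
def poly(pts,S=4):
    m=np.zeros((420*S,560*S),np.uint8); cv2.fillConvexPoly(m,np.round((pts+.5)*S).astype(np.int32),1); return m
def fit(im,M,u,v,z=0,guess=None):
    h=blob(im,u,v)
    # pixel centres -> outline: expand half a pixel
    h=np.vstack([h+d for d in((.4,.4),(.4,-.4),(-.4,.4),(-.4,-.4))]).astype(np.float32)
    A=poly(cv2.convexHull(h)[:,0])
    def cost(p):
        B=poly(cv2.convexHull(proj(im,place(M,p,z)).astype(np.float32))[:,0]); return 1-(A&B).sum()/max(1,(A|B).sum())
    c=ray(im,*h.mean(0),z+15)[:2]; best=None
    for a in ([guess] if guess is not None else np.arange(0,np.pi,np.pi/8)):
        r=minimize(cost,[*c,a],method="Nelder-Mead",options=dict(initial_simplex=[[*c,a],[c[0]+8,c[1],a],[c[0],c[1]+8,a],[c[0],c[1],a+.2]],xatol=.05,fatol=1e-5))
        if best is None or r.fun<best.fun: best=r
    return np.round(best.x,3),round(best.fun,3)
E
python3 - <<'E'
from h import *
t=eyes.get_image("top");s=eyes.get_image("scene")
for n,M,a,b in [("red",TRAY,(419,281),(120,197)),("yellow",TRAY,(160,288),(370,138)),("green",TRAY,(163,184),(435,190)),("dock",DOCK,(298,254),(258,188)),("lid",LID,(280,158),(300,255)),("grey",TRAY,(413,186),(133,270))]:
    print(n,fit(t,M,*a),fit(s,M,*b))
print("flux",ray(t,355,215,42))
E
```

```text
red (array([ 389.323, -271.026,    3.352]), np.float64(0.104)) (array([ 743.665, -378.346,    4.698]), np.float64(0.969))
yellow (array([ 3.73194e+02,  2.79068e+02, -2.57000e-01]), np.float64(0.106)) (array([ 743.665, -378.346,    4.698]), np.float64(0.969))
green (array([6.00123e+02, 2.86272e+02, 2.85000e-01]), np.float64(0.057)) (array([598.655, 284.126,   3.415]), np.float64(0.085))
dock (array([447.391, -14.804,   3.4  ]), np.float64(0.104)) (array([458.735, -25.307,   1.425]), np.float64(0.299))
lid (array([6.63434e+02, 8.21300e+00, 2.07000e-01]), np.float64(0.125)) (array([6.64669e+02, 7.53100e+00, 2.10000e-01]), np.float64(0.132))
grey (array([ 598.212, -267.973,    2.423]), np.float64(0.072)) (array([ 597.092, -267.831,    2.382]), np.float64(0.069))
flux [ 526.98865442 -135.2569943    42.        ]
```

```bash
cat >> h.py <<'E'
from scipy.spatial.transform import Rotation as R
def to(x,y,z,psi,p=None,q=None):
    """shift in present tool axes (mm), then turn about tool z, to reach x,y,z with tool x along +-psi (tray long axis)"""
    o=get_obs(); p=o["eef_pos"]; w,a,b,c=o["tcp_rot"]; r=R.from_quat([a,b,c,w]); m=r.as_matrix()
    d=m.T@(np.array([x,y,z])-p); yaw=np.arctan2(m[1,0],m[0,0]); dt=(psi-yaw+np.pi/2)%np.pi-np.pi/2
    # desired orientation, down
    yw=yaw+dt; D=np.array([[np.cos(yw),np.sin(yw),0],[np.sin(yw),-np.cos(yw),0],[0,0,-1]])
    rv=R.from_matrix(m.T@D).as_rotvec()
    print("t",round(o["t"],2),"pos",np.round(p,1),"shift",np.round(d,1),"turn",np.round(rv,3),"F",np.round(o["force"],1),"w",round(o["gripper_width"],1))
def snap(cam,name):
    im=eyes.get_image(cam); cv2.imwrite(f"pics/{name}.png",im["frame"][:,:,::-1]); return im
E
python3 - <<'E'
from h import *
from bench import robot
print(robot.tcp_to_tips)
to(389.3,-271,200,.21)
E
```

```text
25.0
t 0.2 pos [208.3 508.7 255.8] shift [-463.  -652.9   56.4] turn [-0.001 -0.001 -0.599] F [-0.4 -0.5 -0.2] w 85.4
```

```bash
python3 -m jog '[[[-23.1,-32.6,2.8],[0,0,0]],[[-23.1,-32.6,2.8],[0,0,0]],[[-23.1,-32.6,2.8],[0,0,0]],[[-23.1,-32.6,2.8],[0,0,0]],[[-23.1,-32.6,2.8],[0,0,0]],[[-23.1,-32.6,2.8],[0,0,0]],[[-23.1,-32.6,2.8],[0,0,0]],[[-23.1,-32.6,2.8],[0,0,0]],[[-23.1,-32.6,2.8],[0,0,0]],[[-23.1,-32.6,2.8],[0,0,0]],[[-23.1,-32.6,2.8],[0,0,0]],[[-23.1,-32.6,2.8],[0,0,0]],[[-23.1,-32.6,2.8],[0,0,0]],[[-23.1,-32.6,2.8],[0,0,0]],[[-23.1,-32.6,2.8],[0,0,0]],[[-23.1,-32.6,2.8],[0,0,0]],[[-23.1,-32.6,2.8],[0,0,0]],[[-23.1,-32.6,2.8],[0,0,0]],[[-23.1,-32.6,2.8],[0,0,0]],[[-23.1,-32.6,2.8],[0,0,0]]]' 0 && python3 -m jog '[[[0,0,0],[0,0,-0.12]],[[0,0,0],[0,0,-0.12]],[[0,0,0],[0,0,-0.12]],[[0,0,0],[0,0,-0.12]],[[0,0,0],[0,0,-0.12]],[[0,0,0],[0,0,0]],[[0,0,0],[0,0,0]]]'
python3 - <<'E'
from h import *
i=snap("wrist","w1"); to(389.3,-271,200,.21); print(i["cam_to_world"][:3],i["fx"])
E
```

```text
t: 1.87
eef_pos: [388.7, -271.6, 200.0]
tcp_rot: [-0.0, 0.194, 0.981, 0.0]
force: [0.4, 0.4, -0.4]
gripper_width: 85.4
gripper_force: 0.0
t: 2.45
eef_pos: [388.8, -269.4, 200.2]
tcp_rot: [-0.0, -0.104, 0.995, 0.0]
force: [-1.4, 0.4, -0.5]
gripper_width: 85.4
gripper_force: 0.0
t 2.5 pos [ 388.8 -269.4  200.2] shift [-0.2 -1.6  0.2] turn [ 0.    -0.    -0.003] F [-1.1 -0.4 -0.1] w 85.2
[[-2.06201530e-01  9.40897139e-01  2.68688488e-01  3.21035138e+02]
 [ 9.78508404e-01  1.97856041e-01  5.80886331e-02 -2.84443075e+02]
 [ 1.49378810e-03  2.74891909e-01 -9.61473976e-01  3.19466940e+02]] 340.6501836806453
```

View pics/w1.png

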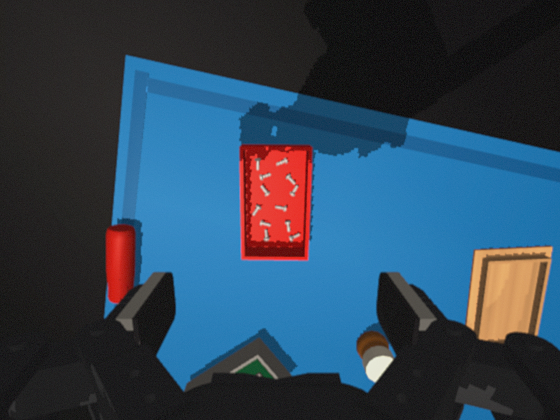

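The wrist view shows the red tray at (277,203), its long side vertical, and the dock at the right edge (512,295). I'll fit both.

```bash
sed -i 's/def blob(im,u,v):/def blob(im,u,v,rng=None):/; s/^    n,l=cv2.conn/    if rng: m=np.isin(hsv[...,0],np.arange(rng[0],rng[1])%180)\&(hsv[...,1]>rng[2])\&(hsv[...,2]>rng[3])\n    n,l=cv2.conn/; s/guess=None):/guess=None,rng=None):/; s/h=blob(im,u,v)/h=blob(im,u,v,rng)/' h.py
python3 - <<'E'
from h import *
i=eyes.get_image("wrist");t=eyes.get_image("top");s=eyes.get_image("scene")
for r in(None,(170,190,120,50)): print("red",fit(i,TRAY,277,203,rng=r))
print(fit(t,TRAY,419,281,rng=(170,190,120,50)),fit(s,TRAY,120,197,rng=(170,190,120,50)))
print("yel",fit(t,TRAY,160,288,rng=(22,35,100,50)),fit(s,TRAY,370,138,rng=(22,35,100,50)))
print("dock",fit(t,DOCK,298,254,rng=(5,24,40,80)),fit(s,DOCK,258,188,rng=(5,24,40,80)))
E
```

```text
red (array([ 390.421, -269.714,    3.344]), np.float64(0.059))
red (array([ 391.015, -269.841,    3.335]), np.float64(0.019))
(array([ 390.388, -270.445,    3.328]), np.float64(0.05)) (array([ 3.88877e+02, -2.69854e+02,  2.00000e-01]), np.float64(0.073))
yel (array([ 3.74247e+02,  2.78834e+02, -2.53000e-01]), np.float64(0.027)) (array([ 3.73935e+02,  2.79618e+02, -2.89000e-01]), np.float64(0.065))Traceback (most recent call last):
  File "<stdin>", line 6, in <module>
  File "h.py", line 24, in fit
    h=blob(im,u,v,rng)
  File "h.py", line 19, in blob
    r=l[v-6:v+7,u-6:u+7]; k=np.bincount(r[r>0]).argmax(); c=(l==k).astype(np.uint8)
                            ~~~~~~~~~~~~~~~~~~~~~~~~~~^^
ValueError: attempt to get argmax of an empty sequence
```

Run:
```python
from h import *
to(390.7,-270,37,.193)
t=eyes.get_image("top");s=eyes.get_image("scene")
print(t["frame"][254,298],s["frame"][188,258],t["frame"][275,300])
for im,u,v in((t,298,254),(s,258,188)):
    print("dock",fit(im,DOCK,u,v,rng=(0,30,30,60)))
```

```text
t 2.65 pos [ 388.9 -269.5  200.3] shift [ -1.7  -0.9 163.3] turn [-0.     0.     0.016] F [-0.   0.1  0.1] w 85.2
[225 167  95] [255 250 191] [227 169 100]
dock (array([ 4.47103e+02, -1.48200e+01,  2.46000e-01]), np.float64(0.034))
dock (array([ 4.45573e+02, -1.36980e+01,  2.50000e-01]), np.float64(0.045))
```

```bash
python3 -m jog '[[[-1.7,-0.9,30],[0,0,0.016]],[[0,0,35],[0,0,0]],[[0,0,35],[0,0,0]],[[0,0,30],[0,0,0]],[[0,0,20],[0,0,0]],[[0,0,13],[0,0,0]],[[0,0,0],[0,0,0]],[[0,0,0],[0,0,0]]]' 0 && python3 -m jog '[[[0,0,0],[0,0,0]],[[0,0,0],[0,0,0]],[[0,0,0],[0,0,0]],[[0,0,0],[0,0,0]],[[0,0,0],[0,0,0]],[[0,0,0],[0,0,0]],[[0,0,0],[0,0,0]],[[0,0,0],[0,0,0]]]' 1 && python3 -c "
from h import *
to(446.5,-14.5,150,.248)"
```

```text
t: 3.42
eef_pos: [390.5, -269.8, 36.9]
tcp_rot: [-0.001, -0.097, 0.995, 0.001]
force: [0.3, 0.2, 0.5]
gripper_width: 85.6
gripper_force: 0.0
t: 4.08
eef_pos: [391.4, -270.8, 38.9]
tcp_rot: [0.001, -0.097, 0.995, -0.001]
force: [-0.2, -0.2, 6.6]
gripper_width: 58.8
gripper_force: 65.0
t 4.08 pos [ 391.4 -270.8   38.9] shift [-103.9  240.5 -111.5] turn [-0.003  0.002 -0.053] F [-0.2 -0.2  6.6] w 58.8
```

```bash
python3 -m jog '[[[0,0,-10],[0,0,0]],[[0,0,-25],[0,0,0]],[[0,0,-35],[0,0,0]],[[-3,8,-30],[0,0,0]],[[-8,18,-12],[0,0,0]],[[-13,30,0],[0,0,0]],[[-14,33,0],[0,0,0]],[[-14,33,0],[0,0,0]],[[-14,33,0],[0,0,0]],[[-14,33,0],[0,0,0]],[[-12,27,0],[0,0,0]],[[-8,17,0],[0,0,-0.03]],[[-4,8.5,0],[0,0,-0.023]],[[0,0,0],[0,0,0]],[[0,0,0],[0,0,0]],[[0,0,0],[0,0,0]]]'
python3 - <<'E'
from h import *
i=snap("wrist","w2"); snap("scene","s2");to(446.5,-14.5,150,.248)
E
```

```text
t: 5.42
eef_pos: [445.8, -14.9, 149.6]
tcp_rot: [0.0, -0.123, 0.992, -0.0]
force: [0.1, -0.5, -0.9]
gripper_width: 58.5
gripper_force: 64.9
t 5.52 pos [445.7 -15.  149.4] shift [-0.9  0.3 -0.6] turn [-0.    -0.    -0.002] F [ 0.2 -0.1 -2. ] w 58.5
```

View pics/w2.png

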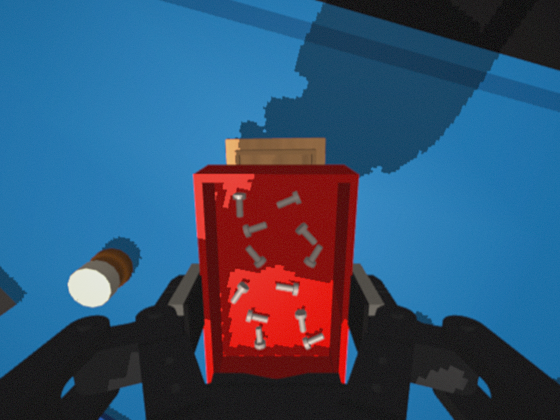

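The wrist view shows the red tray held level. The dock's far end is visible behind it, with plate corners near (227,138) and (326,138).

Run:
```python
from h import *
i=eyes.get_image("wrist");o=get_obs()
f=i["frame"];h=cv2.cvtColor(f,cv2.COLOR_RGB2HSV)
m=((h[...,0]>8)&(h[...,0]<24)&(h[...,1]>60)&(h[...,2]>60))[120:166,200:350]
ys,xs=np.nonzero(m);print(xs.min()+200,xs.max()+201,ys.min()+120)
a=ray(i,xs.min()+200-.5,138,4)[:2];b=ray(i,xs.max()+200.5,138,4)[:2]
e=b-a;L=np.linalg.norm(e);n=np.array([-e[1],e[0]])/L
for sgn in(1,-1):print("dock c",L,(a+b)/2+sgn*n*58,np.arctan2(n[1],n[0])%np.pi)
red=((h[...,0]>170)|(h[...,0]<4))&(h[...,1]>120)
r=np.argwhere(red)
print("tray red rows",r[:,0].min())
for v in(200,230,260):
    c=np.nonzero(red[v])[0];c=c[(c>150)&(c<400)];z=o["eef_pos"][2]-38.9+34
    p,q=ray(i,c.min()-.5,v,z),ray(i,c.max()+.5,v,z);print(v,c.min(),c.max(),np.linalg.norm(p-q),(p+q)/2)
u=r[:,1][r[:,0]==r[:,0].min()+1].mean()
print("far edge",ray(i,276,r[:,0].min()-.5,z)); print(o["eef_pos"])
```

```text
226 326 138
dock c 75.79692667797607 [335.48939644 -43.28740394] 0.246228750788116
dock c 75.79692667797607 [447.9906684  -15.01261292] 0.246228750788116
tray red rows 4
200 195 356 60.585092947027825 [406.69053456 -25.4791012  144.4527893 ]
230 197 354 60.594224968653236 [418.13542083 -22.60326018 144.4527893 ]
260 200 352 60.21048370623429 [430.13069921 -19.38632846 144.4527893 ]
far edge [343.77985589 -41.12849196 144.4527893 ]
[445.71675023 -15.02918412 149.3527893 ]<stdin>:15: RuntimeWarning: Mean of empty slice.
  ret = ret.dtype.type(ret / rcount)
```

Run:
```python
from h import *
i=eyes.get_image("wrist");f=i["frame"];h=cv2.cvtColor(f,cv2.COLOR_RGB2HSV)
red=((h[...,0]>170)|(h[...,0]<4))&(h[...,1]>120)
z=get_obs()["eef_pos"][2]-4.9
for u in(230,276,320):
    v=120+np.nonzero(red[120:220,u])[0][0]; p=ray(i,u,v-.5,z)[:2]; n=np.array([np.cos(.246),np.sin(.246)])
    print(v,"tray centre along n minus dock",p@n+50-np.array([447.5,-14.8])@n)
to(448,-15,48,.246)
```

```text
166 tray centre along n minus dock -5.042658082978846
165 tray centre along n minus dock -5.406286559585226
166 tray centre along n minus dock -5.045320062092571
t 5.62 pos [445.7 -14.9 149.3] shift [ -2.2  -0.7 101.3] turn [-0. -0.  0.] F [ 0.2  0.5 -1.5] w 58.6
```

Run:
```python
from h import *
i=eyes.get_image("wrist");f=i["frame"];h=cv2.cvtColor(f,cv2.COLOR_RGB2HSV)
z=get_obs()["eef_pos"][2]-38.9
n=np.array([np.cos(.246),np.sin(.246)])
print(f[160:184,260,0])
for v,zz in((165.5,z+6),(174.5,z+34)):
    p=ray(i,260,v,zz)[:2];print(v,p@n+50-np.array([447.5,-14.8])@n)
```

```text
[139 139 139 136 121 101  97  98  98  99  97  97 100 102 127 136 138 137
 136 136 137 136 137 135]
165.5 -1.3789904398946646
174.5 -1.7295963649583541
```

```bash
python3 -m jog '[[[-1.8,0,15],[0,0,0]],[[0,0,25],[0,0,0]],[[0,0,25],[0,0,0]],[[0,0,18],[0,0,0]],[[0,0,10],[0,0,0]],[[0,0,4],[0,0,0]],[[0,0,2],[0,0,0]],[[0,0,2],[0,0,0]],[[0,0,1],[0,0,0]],[[0,0,0],[0,0,0]],[[0,0,0],[0,0,0]]]'
```

```text
t: 6.58
eef_pos: [448.0, -13.6, 47.9]
tcp_rot: [0.001, -0.124, 0.992, -0.0]
force: [-1.1, 0.4, -1.7]
gripper_width: 58.9
gripper_force: 64.9
```

```bash
python3 -m jog '[[[0,0,0.6],[0,0,0]],[[0,0,0.6],[0,0,0]],[[0,0,0],[0,0,0]],[[0,0,0],[0,0,0]]]'
```

```text
t: 6.92
eef_pos: [447.9, -13.5, 47.0]
tcp_rot: [0.001, -0.124, 0.992, -0.0]
force: [-2.6, 0.8, 6.5]
gripper_width: 58.4
gripper_force: 65.7
```

```bash
python3 -m jog '[[[0,0,0],[0,0,0]],[[0,0,0],[0,0,0]],[[0,0,0],[0,0,0]],[[0,0,0],[0,0,0]],[[0,0,0],[0,0,0]],[[0,0,0],[0,0,0]],[[0,0,-10],[0,0,0]],[[0,0,-25],[0,0,0]],[[0,0,-35],[0,0,0]],[[0,0,-35],[0,0,0]],[[0,0,-35],[0,0,0]],[[0,0,-20],[0,0,0]],[[0,0,0],[0,0,0]],[[0,0,0],[0,0,0]]]' 0
python3 - <<'E'
from h import *
i=snap("wrist","w3");to(374.1,279.2,200,-.26)
R_=(170,190,120,50)
print(fit(i,TRAY,278,200,z=8,rng=R_,guess=.248))
t=eyes.get_image("top");print(fit(t,TRAY,298,250,z=8,rng=R_,guess=.248))
E
```

```text
t: 8.08
eef_pos: [448.2, -13.6, 207.2]
tcp_rot: [0.001, -0.124, 0.992, -0.001]
force: [-0.4, 0.5, -0.6]
gripper_width: 85.5
gripper_force: 0.0
t 8.13 pos [447.3 -13.3 205.8] shift [ -0.9 301.5   5.8] turn [0.    0.    0.508] F [ 0.   0.6 -1.2] w 85.4
(array([ 4.47591e+02, -1.34930e+01,  2.47000e-01]), np.float64(0.024))Traceback (most recent call last):
  File "<stdin>", line 5, in <module>
  File "h.py", line 24, in fit
    h=blob(im,u,v,rng)
  File "h.py", line 19, in blob
    r=l[v-6:v+7,u-6:u+7]; k=np.bincount(r[r>0]).argmax(); c=(l==k).astype(np.uint8)
                            ~~~~~~~~~~~~~~~~~~~~~~~~~~^^
ValueError: attempt to get argmax of an empty sequence
```

View pics/w3.png

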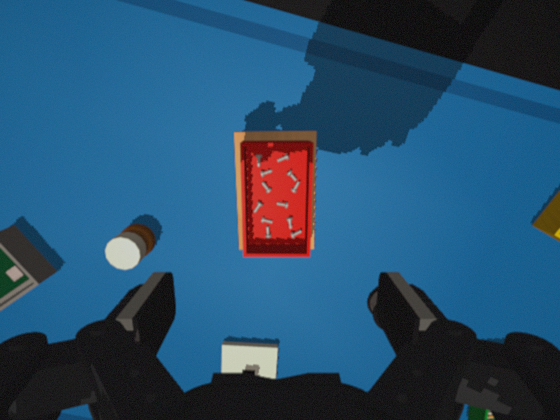

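The red tray at (277,200) sits square in the base. Yellow is next.

```bash
python3 -m jog '[[[0,15,1],[0,0,0]],[[0,30,1],[0,0,0]],[[0,38,1],[0,0,0]],[[0,38,1],[0,0,0]],[[0,38,1],[0,0,0]],[[0,38,1],[0,0,0]],[[0,38,0],[0,0,0]],[[-1,36,0],[0,0,0]],[[0,20,0],[0,0,0.1]],[[0,10.5,0],[0,0,0.1]],[[0,0,0],[0,0,0.1]],[[0,0,0],[0,0,0.1]],[[0,0,0],[0,0,0.108]],[[0,0,0],[0,0,0]],[[0,0,0],[0,0,0]]]'
python3 - <<'E'
from h import *
i=eyes.get_image("wrist");snap("wrist","w4")
p,e=fit(i,TRAY,278,203,rng=(22,35,100,50));print(p,e);to(p[0],p[1],39,p[2])
E
```

```text
t: 9.43
eef_pos: [374.7, 279.0, 198.6]
tcp_rot: [-0.001, 0.128, 0.992, -0.001]
force: [-0.3, 0.2, 0.1]
gripper_width: 85.6
gripper_force: 0.0
[ 3.76343e+02  2.77498e+02 -2.45000e-01] 0.014
t 9.53 pos [375.  279.  199.2] shift [ -1.9  -1.  160.2] turn [-0.001 -0.002 -0.012] F [0.2 0.5 0.7] w 85.2
```

```bash
python3 -m jog '[[[-1.9,-1,30],[0,0,-0.012]],[[0,0,35],[0,0,0]],[[0,0,35],[0,0,0]],[[0,0,30],[0,0,0]],[[0,0,20],[0,0,0]],[[0,0,12],[0,0,0]],[[0,0,0],[0,0,0]],[[0,0,0],[0,0,0]]]' 0 && python3 -m jog '[[[0,0,0],[0,0,0]],[[0,0,0],[0,0,0]],[[0,0,0],[0,0,0]],[[0,0,0],[0,0,0]],[[0,0,0],[0,0,0]],[[0,0,0],[0,0,0]],[[0,0,0],[0,0,0]],[[0,0,0],[0,0,0]]]' 1 && python3 -c "
from h import *
to(447.6,-13.5,160,.247)"
```

```text
t: 10.2
eef_pos: [376.6, 277.5, 37.6]
tcp_rot: [-0.001, 0.123, 0.992, -0.001]
force: [0.9, 0.6, 0.4]
gripper_width: 85.5
gripper_force: 0.0
t: 10.87
eef_pos: [378.1, 278.3, 39.7]
tcp_rot: [0.001, 0.123, 0.992, 0.001]
force: [-1.0, 0.2, 5.6]
gripper_width: 58.5
gripper_force: 64.8
t 10.87 pos [378.1 278.3  39.7] shift [-139.2 -265.7 -120.5] turn [ 0.001  0.003 -0.494] F [-1.   0.2  5.6] w 58.5
```

```bash
python3 -m jog '[[[0,0,-10],[0,0,0]],[[0,0,-25],[0,0,0]],[[0,0,-35],[0,0,0]],[[-4,-8,-33],[0,0,0]],[[-9,-18,-17],[0,0,0]],[[-15,-29,0],[0,0,0]],[[-18,-34,0],[0,0,0]],[[-18,-34,0],[0,0,0]],[[-18,-34,0],[0,0,0]],[[-18,-34,0],[0,0,0]],[[-17,-33,0],[0,0,0]],[[-13,-24,0],[0,0,-0.09]],[[-9,-18,0],[0,0,-0.11]],[[0,0,0],[0,0,-0.11]],[[0,0,0],[0,0,-0.11]],[[0,0,0],[0,0,-0.074]],[[0,0,0],[0,0,0]],[[0,0,0],[0,0,0]]]'
python3 - <<'E'
from h import *
i=snap("wrist","w5"); to(447.6,-13.5,67+8,.247)
f=i["frame"];h=cv2.cvtColor(f,cv2.COLOR_RGB2HSV)
ye=(h[...,0]>22)&(h[...,0]<35)&(h[...,1]>100)
z=get_obs()["eef_pos"][2]-39.5;n=np.array([np.cos(.247),np.sin(.247)]);k=np.array([-n[1],n[0]]);c0=np.array([447.6,-13.5])
for v in(200,230,260):
    c=np.nonzero(ye[v])[0];c=c[(c>150)&(c<400)];p,q=ray(i,c.min()-.5,v,z+34)[:2],ray(i,c.max()+.5,v,z+34)[:2]
    print(v,c.min(),c.max(),np.linalg.norm(p-q),"lateral",((p+q)/2-c0)@k)
for u in(230,260,320):
    v=100+np.nonzero(ye[100:220,u])[0][0]; print(v,"along",(ray(i,u,v-.5,z+6)[:2]-c0)@n+50)
E
```

```text
t: 12.37
eef_pos: [448.4, -13.7, 158.6]
tcp_rot: [0.0, -0.122, 0.993, -0.0]
force: [0.2, 0.2, -0.5]
gripper_width: 58.6
gripper_force: 64.6
t 12.42 pos [448.3 -13.6 158.6] shift [ 0.8  0.3 83.6] turn [-0.     0.001 -0.003] F [0.  0.1 0.1] w 58.7
200 195 354 60.126703336469475 lateral -1.2263351207745643
230 197 352 60.122435687983746 lateral -1.2726807410282923
260 201 350 59.327202759509795 lateral -0.9260898589602897
162 along -0.6493406584732639
162 along -0.6080175042705065
163 along -0.08167694207163834
```

View pics/w5.png

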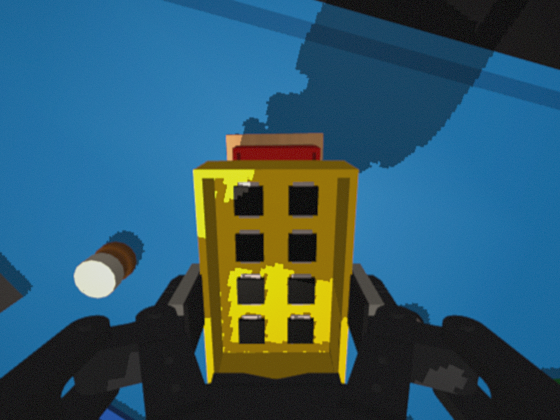

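The yellow tray is held level above the red one, within about 1 mm.

```bash
python3 -m jog '[[[0,1,15],[0,0,0]],[[0,0,24],[0,0,0]],[[0,0,20],[0,0,0]],[[0,0,12],[0,0,0]],[[0,0,6],[0,0,0]],[[0,0,3],[0,0,0]],[[0,0,1.5],[0,0,0]],[[0,0,0.7],[0,0,0]],[[0,0,0],[0,0,0]],[[0,0,0],[0,0,0]]]' && python3 -m jog '[[[0,0,0.6],[0,0,0]],[[0,0,0.6],[0,0,0]],[[0,0,0],[0,0,0]],[[0,0,0],[0,0,0]]]'
```

```text
t: 13.25
eef_pos: [448.6, -12.8, 76.6]
tcp_rot: [0.001, -0.123, 0.992, -0.0]
force: [-0.5, -0.3, -0.2]
gripper_width: 58.6
gripper_force: 64.7
t: 13.58
eef_pos: [448.5, -12.8, 75.6]
tcp_rot: [0.001, -0.123, 0.992, -0.0]
force: [-2.1, -0.1, 7.0]
gripper_width: 58.5
gripper_force: 65.5
```

```bash
python3 -m jog '[[[0,0,0],[0,0,0]],[[0,0,0],[0,0,0]],[[0,0,0],[0,0,0]],[[0,0,0],[0,0,0]],[[0,0,0],[0,0,0]],[[0,0,0],[0,0,0]],[[0,0,-10],[0,0,0]],[[0,0,-25],[0,0,0]],[[0,0,-35],[0,0,0]],[[0,0,-35],[0,0,0]],[[0,0,-30],[0,0,0]],[[0,0,-15],[0,0,0]],[[0,0,0],[0,0,0]],[[0,0,0],[0,0,0]]]' 0
python3 - <<'E'
from h import *
i=snap("wrist","w6");to(599.5,285.2,200,.28)
print(fit(i,TRAY,278,200,z=36,rng=(22,35,100,50),guess=.248))
E
```

```text
t: 14.75
eef_pos: [448.4, -12.8, 225.3]
tcp_rot: [0.001, -0.123, 0.992, -0.0]
force: [-0.4, -0.4, -0.1]
gripper_width: 85.5
gripper_force: 0.0
t 14.8 pos [447.6 -12.6 224.2] shift [-219.9  251.8   24.1] turn [ 0.    -0.001 -0.034] F [-0.6  0.7  0.2] w 85.4
(array([ 4.47214e+02, -1.35390e+01,  2.47000e-01]), np.float64(0.023))
```

View pics/w6.png

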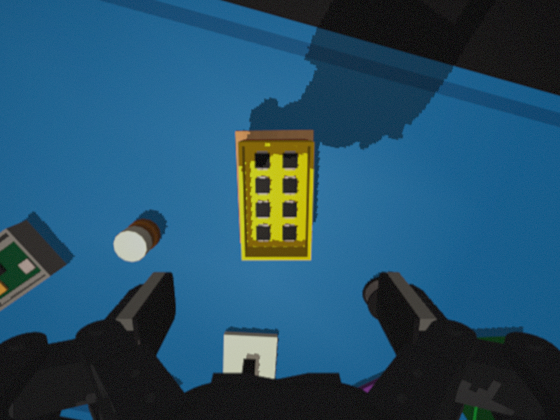

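The yellow tray is seated square at (277,200). Green is next.

```bash
python3 -m jog '[[[-10,12,0],[0,0,0]],[[-20,23,2],[0,0,0]],[[-25,29,3],[0,0,0]],[[-25,29,3],[0,0,0]],[[-25,29,3],[0,0,0]],[[-25,29,3],[0,0,0]],[[-25,29,3],[0,0,0]],[[-25,29,3],[0,0,0]],[[-20,22,2],[0,0,-0.034]],[[-13,14,1],[0,0,0]],[[-7,7,1],[0,0,0]],[[0,0,0],[0,0,0]],[[0,0,0],[0,0,0]]]'
python3 - <<'E'
from h import *
i=snap("wrist","w7")
h=cv2.cvtColor(i["frame"],cv2.COLOR_RGB2HSV);print(h[250,244:256:2].tolist(),h[150,278])
p,e=fit(i,TRAY,278,203,rng=(50,85,80,20));print(p,e);to(p[0],p[1],39,p[2])
print(fit(i,TRAY,278,203))
E
```

```text
t: 15.88
eef_pos: [598.3, 285.2, 198.9]
tcp_rot: [-0.002, -0.14, 0.99, -0.001]
force: [0.3, -0.1, -0.6]
gripper_width: 85.3
gripper_force: 0.0
[[63, 161, 176], [63, 155, 89], [67, 203, 59], [68, 197, 62], [64, 169, 62], [64, 174, 63]] [ 66 185  88]
[600.468 284.618   3.437] 0.019
t 15.93 pos [598.3 284.6 199.6] shift [ -2.5  -0.5 160.6] turn [-0.001 -0.003 -0.016] F [-1.1  0.1  2. ] w 85.0
(array([600.066, 284.565,   3.443]), np.float64(0.043))
```

```bash
python3 -m jog '[[[-2.2,-0.5,30],[0,0,-0.016]],[[0,0,35],[0,0,0]],[[0,0,35],[0,0,0]],[[0,0,30],[0,0,0]],[[0,0,20],[0,0,0]],[[0,0,12],[0,0,0]],[[0,0,0],[0,0,0]],[[0,0,0],[0,0,0]]]' 0 && python3 -m jog '[[[0,0,0],[0,0,0]],[[0,0,0],[0,0,0]],[[0,0,0],[0,0,0]],[[0,0,0],[0,0,0]],[[0,0,0],[0,0,0]],[[0,0,0],[0,0,0]],[[0,0,0],[0,0,0]],[[0,0,0],[0,0,0]]]' 1 && python3 -c "
from h import *
to(447.2,-13.5,190,.247)"
```

```text
t: 16.6
eef_pos: [601.5, 285.0, 39.2]
tcp_rot: [-0.0, -0.147, 0.989, -0.0]
force: [-0.1, -0.2, 0.7]
gripper_width: 85.5
gripper_force: 0.0
t: 17.27
eef_pos: [602.9, 286.3, 41.4]
tcp_rot: [0.002, -0.148, 0.989, 0.0]
force: [-0.5, -0.4, 6.7]
gripper_width: 58.5
gripper_force: 66.3
t 17.27 pos [602.9 286.3  41.4] shift [ 235.8 -241.3 -149.6] turn [-0.     0.004  0.049] F [-0.5 -0.4  6.7] w 58.5
```

```bash
python3 -m jog '[[[0,0,-10],[0,0,0]],[[0,0,-25],[0,0,0]],[[0,0,-35],[0,0,0]],[[8,-8,-33],[0,0,0]],[[14,-14,-28],[0,0,0]],[[20,-21,-18],[0,0,0]],[[26,-27,0],[0,0,0]],[[27,-28,0],[0,0,0]],[[27,-28,0],[0,0,0]],[[27,-28,0],[0,0,0]],[[27,-28,0],[0,0,0]],[[25,-25,0],[0,0,0]],[[19,-19,0],[0,0,0.02]],[[11,-11,0],[0,0,0.029]],[[5,-4,0],[0,0,0]],[[0,0,0],[0,0,0]],[[0,0,0],[0,0,0]],[[0,0,0],[0,0,0]]]'
python3 - <<'E'
from h import *
i=snap("wrist","w8"); to(447.2,-13.5,41+64,.247)
f=i["frame"];h=cv2.cvtColor(f,cv2.COLOR_RGB2HSV)
ye=(h[...,0]>50)&(h[...,0]<85)&(h[...,1]>80)
z=get_obs()["eef_pos"][2]-41.2;n=np.array([np.cos(.247),np.sin(.247)]);k=np.array([-n[1],n[0]]);c0=np.array([447.2,-13.5])
for v in(200,230,260):
    c=np.nonzero(ye[v])[0];c=c[(c>150)&(c<400)];p,q=ray(i,c.min()-.5,v,z+34)[:2],ray(i,c.max()+.5,v,z+34)[:2]
    print(v,c.min(),c.max(),np.linalg.norm(p-q),"lateral",((p+q)/2-c0)@k)
for u in(230,260,320):
    v=100+np.nonzero(ye[100:220,u])[0][0]; print(v,"along",(ray(i,u,v-.5,z+6)[:2]-c0)@n+50)
E
```

```text
t: 18.77
eef_pos: [446.1, -12.4, 188.1]
tcp_rot: [0.0, -0.124, 0.992, 0.0]
force: [-0.2, -0.4, -1.5]
gripper_width: 58.7
gripper_force: 65.5
t 18.82 pos [446.  -12.3 187.9] shift [-0.8 -1.5 82.9] turn [0.    0.001 0.002] F [ 0.9 -0.6 -1.1] w 58.6
200 196 354 60.59302735016413 lateral 0.5531831071146129
230 198 352 60.57902650771926 lateral 0.5662735375522567
260 201 350 60.163448270715 lateral 0.7804726526142094
159 along -3.196196740037884
159 along -3.215750249068634
158 along -3.7007356763280583
```

View pics/w8.png

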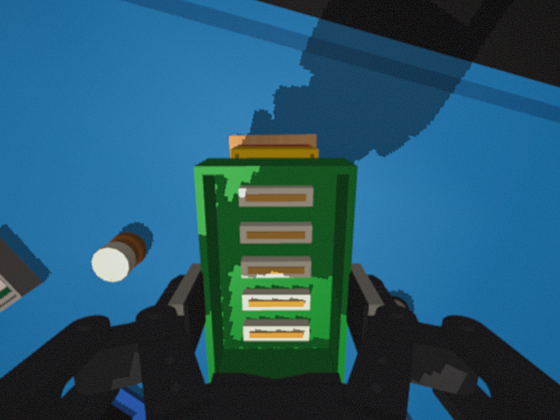

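The green tray is level above the yellow one, about 3 mm toward the robot. I'll correct that and lower it.

```bash
python3 -m jog '[[[-2.7,-0.6,15],[0,0,0]],[[0,0,24],[0,0,0]],[[0,0,20],[0,0,0]],[[0,0,12],[0,0,0]],[[0,0,6],[0,0,0]],[[0,0,2.5],[0,0,0]],[[0,0,1],[0,0,0]],[[0,0,0.7],[0,0,0]],[[0,0,0],[0,0,0]],[[0,0,0],[0,0,0]]]' && python3 -m jog '[[[0,0,0.6],[0,0,0]],[[0,0,0.6],[0,0,0]],[[0,0,0],[0,0,0]],[[0,0,0],[0,0,0]]]'
```

```text
t: 19.65
eef_pos: [448.8, -13.1, 107.2]
tcp_rot: [0.001, -0.123, 0.992, -0.0]
force: [0.4, -0.3, -0.8]
gripper_width: 58.2
gripper_force: 65.5
t: 19.98
eef_pos: [448.3, -13.1, 105.5]
tcp_rot: [0.0, -0.123, 0.992, -0.0]
force: [0.2, -0.5, -0.5]
gripper_width: 58.4
gripper_force: 65.5
```

```bash
python3 -m jog '[[[0,0,0.6],[0,0,0]],[[0,0,0.6],[0,0,0]],[[0,0,0],[0,0,0]],[[0,0,0],[0,0,0]]]'
```

```text
t: 20.32
eef_pos: [448.3, -13.1, 105.3]
tcp_rot: [0.0, -0.123, 0.992, -0.0]
force: [-3.8, 0.1, 12.9]
gripper_width: 58.7
gripper_force: 67.0
```

Contact came at the expected height. I'll release and rise.

```bash
python3 -m jog '[[[0,0,0],[0,0,0]],[[0,0,0],[0,0,0]],[[0,0,0],[0,0,0]],[[0,0,0],[0,0,0]],[[0,0,0],[0,0,0]],[[0,0,0],[0,0,0]],[[0,0,-10],[0,0,0]],[[0,0,-25],[0,0,0]],[[0,0,-35],[0,0,0]],[[0,0,-35],[0,0,0]],[[0,0,-25],[0,0,0]],[[0,0,-10],[0,0,0]],[[0,0,0],[0,0,0]],[[0,0,0],[0,0,0]]]' 0
python3 - <<'E'
from h import *
i=snap("wrist","w9");to(664,8,200,.21)
print(fit(i,TRAY,278,200,z=64,rng=(50,85,80,20),guess=.248))
E
```

```text
t: 21.48
eef_pos: [448.0, -13.0, 243.5]
tcp_rot: [-0.0, -0.123, 0.992, 0.0]
force: [0.4, 0.3, -0.5]
gripper_width: 85.3
gripper_force: 0.0
t 21.53 pos [447.4 -12.8 242.6] shift [-215.2  -32.8   42.2] turn [ 0.001 -0.002  0.037] F [-0.8  0.5 -1.2] w 85.3
(array([ 4.45604e+02, -1.39580e+01,  2.50000e-01]), np.float64(0.018))
```

View pics/w9.png

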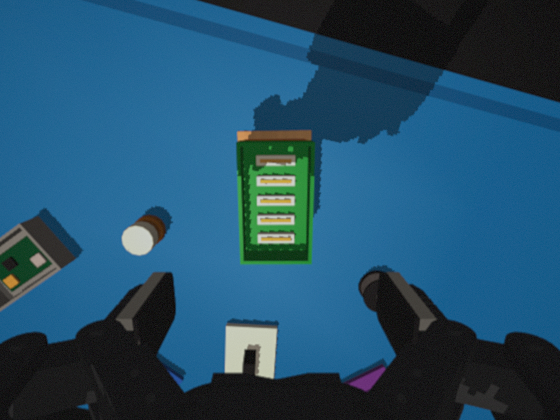

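The green tray is seated square at (275,200). The lid comes last.

```bash
python3 -m jog '[[[-12,-2,0],[0,0,0]],[[-25,-4,2],[0,0,0]],[[-35,-5,5],[0,0,0]],[[-36,-6,8],[0,0,0]],[[-36,-6,8],[0,0,0]],[[-34,-5,8],[0,0,0]],[[-22,-3,7],[0,0,0.037]],[[-11,-2,4],[0,0,0]],[[-4,0,0],[0,0,0]],[[0,0,0],[0,0,0]],[[0,0,0],[0,0,0]]]'
python3 - <<'E'
from h import *
i=snap("wrist","w10")
print(fit(i,LID,262,210,guess=.21)); to(664,8,50,.21)
h=cv2.cvtColor(i["frame"],cv2.COLOR_RGB2HSV)
for v in range(140,290,12): print(v,h[v,230:330:6,2].tolist())
E
```

```text
t: 22.45
eef_pos: [663.7, 7.1, 200.7]
tcp_rot: [-0.001, -0.105, 0.994, 0.0]
force: [-0.1, -0.3, 0.5]
gripper_width: 85.4
gripper_force: 0.0
(array([6.6482e+02, 9.3570e+00, 1.8400e-01]), np.float64(0.059))
t 22.5 pos [663.8   7.  201.5] shift [ -0.7   0.8 151.5] turn [ 0.001 -0.002  0.   ] F [-0.5 -0.1 -0.3] w 85.1
140 [183, 182, 95, 98, 97, 97, 99, 97, 97, 100, 99, 96, 98, 99, 99, 98, 98]
152 [186, 185, 185, 197, 140, 142, 139, 211, 155, 136, 168, 225, 222, 227, 184, 99, 95]
164 [187, 186, 182, 223, 222, 222, 222, 221, 222, 223, 223, 222, 222, 223, 182, 179, 177]
176 [189, 188, 186, 223, 222, 222, 222, 224, 142, 141, 155, 222, 223, 224, 184, 180, 180]
188 [189, 188, 188, 223, 223, 222, 223, 61, 63, 59, 164, 223, 224, 224, 185, 182, 184]
200 [187, 187, 189, 223, 223, 222, 223, 65, 64, 60, 214, 222, 223, 223, 184, 184, 183]
212 [184, 187, 186, 222, 222, 222, 223, 64, 62, 67, 223, 221, 223, 222, 183, 185, 182]
224 [184, 183, 187, 222, 221, 223, 224, 62, 62, 98, 222, 222, 222, 183, 185, 184, 183]
236 [184, 184, 186, 222, 223, 222, 221, 222, 222, 222, 222, 222, 223, 155, 183, 181, 182]
248 [181, 183, 181, 225, 225, 224, 223, 223, 222, 222, 222, 223, 222, 187, 183, 183, 183]
260 [181, 181, 181, 184, 183, 185, 184, 182, 183, 182, 183, 182, 182, 181, 180, 181, 182]
272 [179, 179, 181, 182, 181, 182, 182, 182, 182, 180, 183, 179, 179, 179, 180, 179, 179]
284 [178, 179, 180, 180, 182, 181, 181, 178, 179, 179, 177, 178, 177, 179, 179, 176, 177]
```

View pics/w10.png

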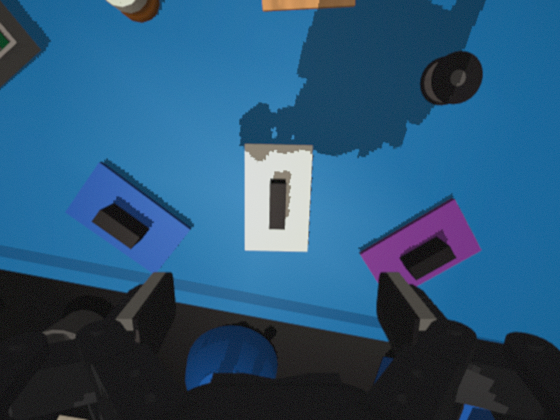

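The white lid is at (278,198) with its bar at (278,204), and the look-alikes are clear of the fingers.

```bash
python3 -m jog '[[[-1.5,2,30],[0,0,0.022]],[[0,0,35],[0,0,0]],[[0,0,35],[0,0,0]],[[0,0,30],[0,0,0]],[[0,0,18],[0,0,0]],[[0,0,9],[0,0,0]],[[0,0,0],[0,0,0]],[[0,0,0],[0,0,0]]]' 0 && python3 -m jog '[[[0,0,0],[0,0,0]],[[0,0,0],[0,0,0]],[[0,0,0],[0,0,0]],[[0,0,0],[0,0,0]],[[0,0,0],[0,0,0]],[[0,0,0],[0,0,0]],[[0,0,0],[0,0,0]],[[0,0,0],[0,0,0]],[[0,0,0],[0,0,0]],[[0,0,0],[0,0,0]],[[0,0,0],[0,0,0]],[[0,0,0],[0,0,0]],[[0,0,0],[0,0,0]],[[0,0,0],[0,0,0]]]' 1 && python3 -c "
from h import *
to(445.6,-14,200,.249)"
```

```text
t: 23.17
eef_pos: [666.1, 9.1, 46.2]
tcp_rot: [0.001, -0.094, 0.996, -0.0]
force: [0.1, 0.0, 0.2]
gripper_width: 85.2
gripper_force: 0.0
t: 24.33
eef_pos: [666.3, 9.2, 45.6]
tcp_rot: [0.0, -0.094, 0.996, -0.0]
force: [-0.0, 0.1, 5.1]
gripper_width: 12.2
gripper_force: 60.3
t 24.33 pos [666.3   9.2  45.6] shift [ 221.    18.5 -154.6] turn [-0.     0.001 -0.061] F [-0.   0.1  5.1] w 12.2
```

```bash
python3 -m jog '[[[0,0,-10],[0,0,0]],[[0,0,-25],[0,0,0]],[[0,0,-35],[0,0,0]],[[4,0,-35],[0,0,0]],[[12,1,-30],[0,0,0]],[[22,2,-20],[0,0,0]],[[33,3,0],[0,0,0]],[[35,3,0],[0,0,0]],[[35,3,0],[0,0,0]],[[35,3,0],[0,0,0]],[[25,2,0],[0,0,-0.03]],[[14,1,0],[0,0,-0.031]],[[6,0.5,0],[0,0,0]],[[0,0,0],[0,0,0]],[[0,0,0],[0,0,0]],[[0,0,0],[0,0,0]]]'
python3 - <<'E'
from h import *
i=snap("wrist","w11"); to(445.6,-14,137.6,.249)
f=i["frame"];h=cv2.cvtColor(f,cv2.COLOR_RGB2HSV)
for v in(190,215,240): print(v,''.join('W' if s<60 and b>90 else '.' for s,b in h[v,170:390:2,1:]))
print(h[130:190:2,240].tolist())
E
```

```text
t: 25.67
eef_pos: [446.7, -14.8, 200.3]
tcp_rot: [0.001, -0.124, 0.992, -0.0]
force: [0.0, -0.0, -1.4]
gripper_width: 12.6
gripper_force: 59.5
t 25.72 pos [446.6 -14.8 200.2] shift [ 0.8  1.  62.6] turn [-0.     0.001 -0.   ] F [ 0.2  0.3 -1.4] w 12.9
190 ....................WWWWWWWWWWWWWWWWWWWWWWWWWWWWWWWWWWWWWWWWWWWWWWWWWWWWWWWWWWWWWWWWWW........................
215 .....................WWWWWWWWWWWWWWWWWWWWWWWWWWWWWWWWWWWWWWWWWWWWWWWWWWWWWWWWWWWWWWWWW........................
240 .....................WWWWWWWWWWWWWWWWWWWWWWWW.................WWWWWWWWWWWWWWWWWWWWWWW.........................
[[102, 182, 177], [102, 188, 180], [136, 26, 128], [15, 142, 223], [15, 140, 219], [15, 139, 220], [15, 140, 221], [15, 140, 218], [23, 165, 96], [65, 180, 61], [66, 187, 82], [65, 185, 84], [67, 192, 81], [68, 200, 79], [68, 210, 80], [54, 83, 80], [36, 7, 179], [60, 3, 224], [70, 3, 221], [60, 3, 222], [40, 3, 221], [60, 3, 222], [60, 2, 221], [70, 3, 221], [60, 2, 221], [60, 3, 222], [70, 3, 221], [60, 3, 222], [70, 3, 222], [70, 3, 226]]
```

View pics/w11.png

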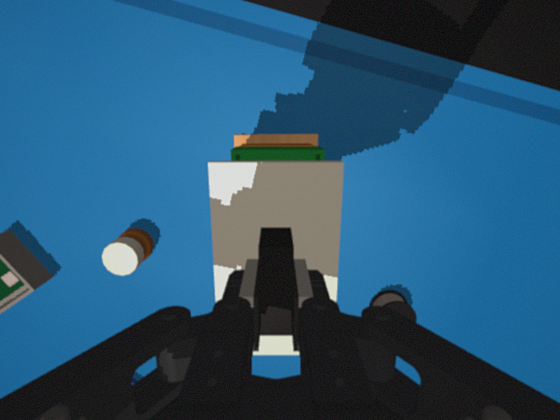

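The lid is level in the gripper, its far edge at row 161 and its near edge at about row 355.

Run:
```python
from h import *
i=eyes.get_image("wrist");z=get_obs()["eef_pos"][2]-45.6
n=np.array([np.cos(.249),np.sin(.249)]);k=np.array([-n[1],n[0]]);c0=np.array([445.9,-13.8])
f=i["frame"];h=cv2.cvtColor(f,cv2.COLOR_RGB2HSV)
for v in(180,190,205,215):
    c=np.nonzero((h[v,:,1]<60)&(h[v,:,2]>90))[0];c=c[(c>190)&(c<360)]
    p,q=ray(i,c.min()-.5,v,z+12)[:2],ray(i,c.max()+.5,v,z+12)[:2];print(c.min(),c.max(),np.linalg.norm(p-q),((p+q)/2-c0)@k)
for v,zz in((160.5,6),(160.5,12)): print("far",(ray(i,240,v,z+zz)[:2]-c0)@n+50)
c=np.nonzero((h[330:370,276,1]<60)&(h[330:370,276,2]>90))[0]+330;print(c.min(),c.max(),"near",(ray(i,276,c.max()+.5,z+12)[:2]-c0)@n-50)
print(i["cam_to_world"][:3,3])
```

```text
209 342 60.7077003322354 -1.6773219970605275
210 341 60.29390954482505 -1.6778772185152473
210 340 60.58505573027934 -1.9097688529231345
211 340 60.628111155869306 -1.6790041145273316
far -0.5842862452853197
far -1.2810612606804597
335 354 near 0.5252673630735174
[379.43025201 -32.55516042 319.38148884]
```

```bash
python3 -m jog '[[[0,1.5,15],[0,0,0]],[[0,0,20],[0,0,0]],[[0,0,13],[0,0,0]],[[0,0,7],[0,0,0]],[[0,0,3],[0,0,0]],[[0,0,1.5],[0,0,0]],[[0,0,0.7],[0,0,0]],[[0,0,0.7],[0,0,0]],[[0,0,0],[0,0,0]],[[0,0,0],[0,0,0]]]' && python3 -m jog '[[[0,0,0.6],[0,0,0]],[[0,0,0.6],[0,0,0]],[[0,0,0],[0,0,0]],[[0,0,0],[0,0,0]]]'
```

```text
t: 26.6
eef_pos: [445.4, -13.3, 139.7]
tcp_rot: [0.001, -0.124, 0.992, -0.0]
force: [0.4, -0.8, -0.9]
gripper_width: 12.4
gripper_force: 59.5
t: 26.93
eef_pos: [445.0, -13.2, 138.0]
tcp_rot: [0.0, -0.124, 0.992, -0.0]
force: [0.6, -0.6, -1.4]
gripper_width: 12.5
gripper_force: 59.5
```

```bash
python3 -m jog '[[[0,0,0.6],[0,0,0]],[[0,0,0.6],[0,0,0]],[[0,0,0],[0,0,0]],[[0,0,0],[0,0,0]]]'
```

```text
t: 27.27
eef_pos: [445.2, -13.3, 137.6]
tcp_rot: [0.0, -0.124, 0.992, -0.0]
force: [-1.5, -0.1, 7.2]
gripper_width: 12.7
gripper_force: 60.6
```

```bash
python3 -m jog '[[[0,0,0],[0,0,0]],[[0,0,0],[0,0,0]],[[0,0,0],[0,0,0]],[[0,0,0],[0,0,0]],[[0,0,0],[0,0,0]],[[0,0,0],[0,0,0]],[[0,0,0],[0,0,0]],[[0,0,0],[0,0,0]],[[0,0,0],[0,0,0]],[[0,0,0],[0,0,0]],[[0,0,-10],[0,0,0]],[[0,0,-25],[0,0,0]],[[0,0,-35],[0,0,0]],[[0,0,-30],[0,0,0]],[[0,30,-20],[0,0,0]],[[0,38,0],[0,0,0]],[[0,38,0],[0,0,0]],[[0,38,0],[0,0,0]],[[0,20,0],[0,0,0]],[[0,0,0],[0,0,0]]]' 0
python3 - <<'E'
from h import *
s=eyes.get_image("scene");c=s["frame"][100:330,80:360];cv2.imwrite("pics/s12.png",cv2.resize(c,None,fx=2.5,fy=2.5)[:,:,::-1])
t=eyes.get_image("top");cv2.imwrite("pics/t12.png",t["frame"][:,:,::-1])
E
```

```text
t: 28.93
eef_pos: [403.1, 148.9, 256.9]
tcp_rot: [-0.0, -0.126, 0.992, 0.001]
force: [-0.0, 0.5, 0.2]
gripper_width: 85.3
gripper_force: 0.0
```

View pics/s12.png

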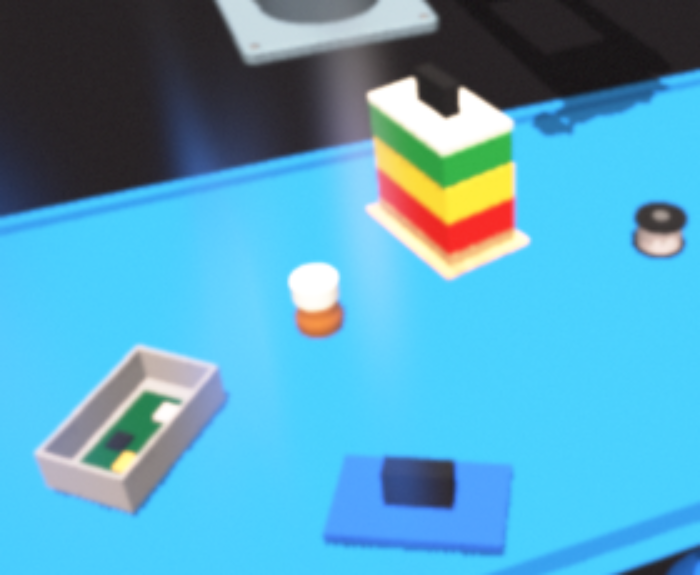

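View pics/t12.png

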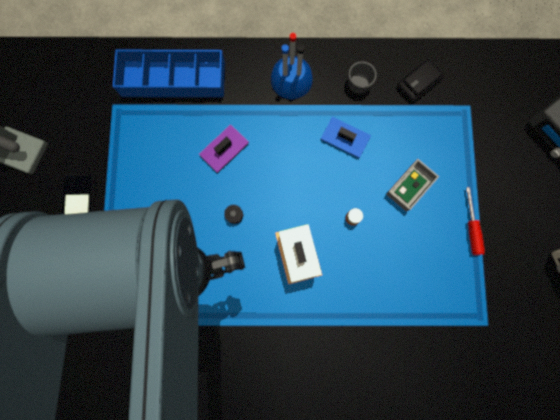

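The stack at (445,170) in the scene crop is closed, level and without gaps. The grey tray and flux are where they were, and the gripper is clear.

```bash
python3 -c "
from bench import ticket; print(ticket.hand_in())"
```

```text
the job is handed in; nothing more can be done
None
```

The red, yellow and green trays and the white lid are stacked in that order and seated on the pale base. The grey tray and flux jar were not moved, and the job was handed in at about 29 s of robot time.

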